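Unlock a board holder's height post and hold it raised

ROBOT

A 7-joint arm with a two-finger parallel gripper is mounted at the origin on the work surface. World frame = base frame: x ahead of the robot, y to its left, z up, the work surface at z = 0. Lengths are in m, angles in rad, forces in N, time in s.
With the tool pointing down it reaches from about 0.4 to 0.85 m from the base axis. Payload 10.4 kg.
Tool frame: the origin (TCP) lies at the very end of the fingers, on their centre line; the grasp point (between the pads) lies 19 mm behind it; z points along the fingers, y is the line along which they close (so a half turn about z gives the same grasp; the last joint's range is limited). The gripper opens to 85 mm and grips with 20 to 120 N. Pads are 22 mm wide; open, the fingers measure 114 mm over their backs; the gripper's body (76 mm by 85 mm) begins 54 mm behind the grasp point. The pads swing forward as they close: fully open they stand 13 mm farther back than shut.
Start: joints at [-0.023, 0.332, -0.065, 1.46, 0.022, 1.35, -0.088], TCP at [0.625, 0, 0.231] pointing down, gripper open.
Joint ranges: [-2.6, 2.6], [-0.5, 2.12], [-1.47, 1.34], [0.16, 2.42], [-1.27, 4.41], [0.06, 2.06], [-2.6, 2.6]. Speed limits (rad/s): [2.22, 2.22, 2.79, 2.79, 3.14, 3.14, 3.14].

INTERFACE

Orientations are given as a unit quaternion [x, y, z, w].
In Python, from workcell import manip gives the robot as it stands.
- The arm moves only by the tool pendant, called after "Request:" as name([rows], argument=value, ...), one row to a line, values as JSON. Schema: {"type":"object","properties":{"deltas":{"type":"array","items":{"type":"array","items":{"type":"number"},"minItems":7,"maxItems":7},"minItems":1,"maxItems":20},"squeeze":{"type":"number"},"only":{"type":"string"},"quiet":{"type":"boolean"},"lines":{"type":"string"}},"required":["deltas"],"additionalProperties":false}. deltas is a list of rows, 1 to 20 of them, each of 7 numbers: a rotation vector rx, ry, rz in shares of pi/2 rad (1.0 is pi/2 rad), then dx, dy, dz in a scale on which 1.0 is 600 mm, then the opening from 0.0 (shut) to 1.0 (fully open); each row is the pose to reach, as a shift and turn from the pose commanded when the call began, along the tool's axes at that moment; what a row does not reach only later rows make up. A row lasts 1/8 s, in which the tool goes at most 0.0625 m and 0.188 rad, less where a joint would pass 70% of its speed; a pose out of reach is approached as far as the arm can. The fingers move at their own pace and stop on an object; squeeze is the grip in N (left out, the last holds). Time passes only in rows, so rows that do not move let the fingers close. The tool returns the time, the measured TCP pose, the force, the opening and the grip force at its end. only (a regular expression) keeps the lines of the reply that match it, lines (a string "A,B") keeps lines A to B, and quiet returns only ok. A shift or turn number past 1, either way, is cut back to 1. Input that does not fit is refused with a message, and nothing moves.
- manip.get_obs(): the state, without advancing time (a new reading comes with each control period).
- manip.camera(name): name is "scene" or "side" or "wrist"; returns the picture (400x640x3 uint8, blue, green, red); there is no depth.
- manip.calibration(name): a dict with "fx", "fy", "cx", "cy" (pixels), "world_from_camera" (4x4, takes a point from camera to world coordinates); the wrist camera has in their place "tool_from_camera" (4x4, takes a point from camera to tool coordinates, whose origin is the TCP and whose axes are the flange's). Camera axes: x right, y up, looking along -z (the intrinsics and any distortion apply to the point x, -y, -z); pixel columns grow to the right and rows downward; lengths in m; the calibration is good to about 2 mm. A picture is of the moment at which its call begins: read the wrist's pose just before it. calibration takes no time and is no camera call.
- manip.hand_in(): hands the job in; it is judged then, once.
Trained networks look in the newest picture that a camera, given by its name, has taken for a name from the list of things; names that differ only in an ending like _2 or _b are one class to them, and where a whole thing is asked for, a point or a joint stands for the part that bears it (a point fixed in the world has none). Each returns a list of dicts, best first, with "confidence" (0 to 1); they miss things now and then, are a little off and sometimes report something else, mostly with a low value. They report only what shows in the picture. A call takes as long as a camera call. They do not tell look-alikes from the thing itself.
- manip.outline_of(camera, thing): "mask" (400x640 bool, what is visible of it) and "bbox" ([left, top, right, bottom] in pixels, round what is visible of it).
The state is a dict: "clock": time; "joint_pos": joint angles; "joint_velocities": joint speeds; "tau": joint torques, N m; "position": TCP position; "ee_rot": TCP orientation; "ft_force": force on the tool from outside, world axes, zero at the start; "torque": the same for the moment, N m; "grip_width": opening from 0.0 (shut) to 1.0 (fully open); "grasp_force": force on a finger pad.
Only numpy, scipy, OpenCV 4.12 (cv2) and the standard library are available. Lean on these libraries where they do the work, as an engineer would, in place of code of your own. Each camera call takes 0.05 s, during which the arm holds its last target. There are 200 camera calls.

TASK

Free the height post of the board holder: take the mallet, knock the red release peg fully down with it (not with the fingers), and set the mallet back down on the blue mat. Then grip the post's black knob and draw the post straight up out of its bore, without forcing it sideways, until the whole yellow band shows above the blue block while the red band below it is still hidden inside, and finish while holding it there, still and in the gripper. Leave the other things on the bench where they are.

Things in the scene. Friction and masses are not known exactly. Their poses are not given: they have to be found in the camera images.
- base: Board holder's fixed blue block, 170 mm (its x) x 62 mm (y), 90 mm high, on a 200 x 90 x 8 mm dark foot plate. Origin: centre of its underside on the bench, z up. On top, on y = 0: red peg at x = -45 mm; vertical bore at x = +40 mm, 17.5 mm wide, 80 mm deep; between them two dark guide bars (x -25 to +9 mm, 110 mm above the bench) beside the yellow keeper.
- post: Loose steel post, 16 mm across, 0.2 to 0.4 kg, in the bore. Origin: centre of its foot, z up along it. From the foot: red band 3-19 mm, yellow band 39-55, collar (32 wide) 75-83, black knob (26 wide) 97-142. Home: foot 15 mm above the bench, collar on the block, both bands inside. Raised 36 mm all the yellow is out; at 56 mm red begins to show. Let go, it slides down.
- post_grip (a point): Middle of the post's black knob (26 mm across, 45 mm high), 119 mm above the post's foot and 134 mm above the bench at the start; the knob is free all round.
- peg (a joint): Travel of the red release peg in m: 0 up (locked), 0.012 fully down. It slides straight down against a spring and detent, 5 to 8 N, and stays where it is driven. Going down it draws the yellow keeper back by as much; the post is free from about 0.008 on.
- peg_top (a point): Centre of the top face of the red peg cap (20 mm across), 126 mm above the bench when up, moving down with the peg.
- keeper: Yellow keeper plate, 48 x 22 x 6 mm, on the block (top 105 mm above the bench), overlapping the post's collar by 6 mm so that the post cannot rise; it moves 12 mm towards the peg (the base's -x) as the peg goes down. Origin: its centre.
- mallet: Mallet, 0.32 kg, standing by itself on its striking face. Orange head 44 x 44 mm, 64 mm high, black rubber faces; level wooden handle 22 mm wide, 20 mm high, from 20 to 170 mm along the mallet's -x, its middle 32 mm above the lower face. Origin: centre of the lower face, z up. Centre of mass about 10 mm from the head's axis towards the handle.
- mallet_grip (a point): Point on the handle's middle line, 40 mm from the head's axis, 32 mm above the mallet's lower face: a good place to grip across the handle from above.
- mat: Blue work mat lying fixed on the bench, 240 mm (x) x 200 mm (y), 3 mm thick; origin at the centre of its underside. The mallet starts on it.
- heatsink: Finned aluminium heatsink, 32 x 32 x 24 mm, on a corner of the mat; to be left alone. Origin at the centre of its underside.
- flux: Small amber bottle, 30 mm across, 60 mm high, between the mat and the block; to be left alone. Origin at the centre of its underside.
- screwdriver: Red-handled screwdriver, 150 mm, lying on the bench between the mat and the block; to be left alone.
- tape: Black roll of tape, 66 mm across, 19 mm high, lying at the left; to be left alone.
- pencup: Orange cup of pens, 80 mm across, 145 mm high with the pens, at the left; to be left alone.
- can: Red can, 54 mm across, 130 mm high, at the right; to be left alone.
Things that resemble listed ones, but are neither listed nor needed, are in the scene too. Leave any purple or turquoise look-alike of the mallet alone.

How it is judged:
By the outcome, as a careful person would: the job done as asked, in the order asked, and still so for the second after the job is handed in, while the arm keeps its last pose, push and grip.
It also fails if it takes over 59 s, if anything falls off the work surface, if the arm or the gripper's body presses on something with over 40 N, if the wrist force passes 120 N, or if a joint passes its speed limit or range.

## Working session

There is one attempt and no reset: what is moved stays moved. The work goes in short steps, Python scripts to look and compute and a tool call to move; the robot and the scene stay as the last step left them, time stands still between calls to the robot, and variables do not carry over. Pictures are saved under pics/ and viewed, at most 10 in all, crops included, and the job is handed in when it is done.

```bash
mkdir -p pics; cat > h.py <<'E'
import numpy as np,cv2
from workcell import manip
from scipy.spatial.transform import Rotation as R
def snap(n,f=None):
    o=manip.get_obs(); im=manip.camera(n)
    if f: cv2.imwrite('pics/'+f,im)
    return o,im
def T(n,o=None):
    c=manip.calibration(n)
    if n!='wrist': return c,np.array(c['world_from_camera'])
    M=np.eye(4);M[:3,:3]=R.from_quat(o['ee_rot']).as_matrix();M[:3,3]=o['position']
    return c,M@np.array(c['tool_from_camera'])
def ray(n,uv,o=None):
    c,M=T(n,o)
    p=np.array([[uv]],float);K=np.array([[c['fx'],0,c['cx']],[0,c['fy'],c['cy']],[0,0,1.]])
    d=c.get('distortion',c.get('dist'))
    q=cv2.undistortPoints(p,K,None if d is None else np.array(d,float))[0,0]
    return M[:3,3],M[:3,:3]@np.array([q[0],-q[1],-1])
def atz(n,uv,z,o=None):
    a,d=ray(n,uv,o); return a+d*(z-a[2])/d[2]
def proj(n,P,o=None):
    c,M=T(n,o); q=np.linalg.inv(M)@np.append(P,1)
    return np.array([c['cx']+c['fx']*q[0]/-q[2], c['cy']+c['fy']*-q[1]/-q[2]])
E
python3 - <<'E'
from h import *
for n in['scene','side','wrist']:
    o,im=snap(n,n+'0.png'); c=manip.calibration(n); print(n,{k:(np.round(v,3).tolist() if not isinstance(v,str) else v) for k,v in c.items()})
    for t in['mallet','base','peg','post','keeper','mat','flux','screwdriver','can','heatsink']:
        for r in manip.outline_of(n,t)[:3]:
            ys,xs=np.nonzero(r['mask']); print(t,round(r['confidence'],2),[int(x) for x in r['bbox']],round(xs.mean(),1),round(ys.mean(),1))
print(o['position'],o['ee_rot'],o['clock'])
E
```

```text
scene {'fx': 370.367, 'fy': 370.367, 'cx': 321.595, 'cy': 195.081, 'world_from_camera': [[0.278, -0.763, 0.584, 1.135], [0.961, 0.214, -0.178, -0.198], [0.011, 0.61, 0.792, 0.964], [0.0, 0.0, 0.0, 1.0]]}
mallet 0.8 [268, 193, 286, 250] 278.2 226.9
mallet 0.76 [137, 272, 192, 350] 163.0 319.4
mallet 0.66 [193, 157, 252, 193] 227.7 174.4
base 0.78 [361, 182, 403, 246] 382.6 216.8
base 0.69 [380, 182, 389, 191] 383.4 186.3
peg 0.53 [379, 182, 388, 188] 383.6 186.3
post 0.6 [384, 196, 397, 219] 390.8 208.4
keeper 0.58 [380, 197, 389, 205] 385.7 200.0
keeper 0.49 [330, 241, 343, 254] 336.5 246.6
mat 0.74 [332, 241, 342, 254] 336.1 247.0
mat 0.7 [231, 203, 320, 286] 271.7 244.3
screwdriver 0.68 [454, 186, 491, 227] 472.3 207.4
screwdriver 0.66 [312, 185, 327, 224] 317.2 199.2
can 0.57 [152, 217, 185, 257] 167.1 237.7
can 0.43 [267, 190, 288, 250] 278.4 226.2
can 0.29 [384, 197, 397, 220] 390.8 207.8
heatsink 0.64 [299, 253, 309, 266] 305.2 258.8
heatsink 0.39 [380, 182, 387, 194] 383.7 186.2
side {'fx': 520.075, 'fy': 520.075, 'cx': 322.936, 'cy': 209.507, 'world_from_camera': [[-0.829, 0.
[... 637 characters left out ...]
.67 [323, 187, 362, 223] 340.3 202.8
can 0.23 [206, 273, 229, 308] 218.3 291.0
heatsink 0.24 [285, 239, 293, 249] 289.4 244.8
wrist {'fx': 341.978, 'fy': 341.978, 'cx': 321.04, 'cy': 191.768, 'tool_from_camera': [[0.0, 0.951, 0.311, 0.08], [1.0, -0.0, -0.001, -0.001], [-0.0, 0.311, -0.951, -0.143], [0.0, 0.0, 0.0, 1.0]]}
mallet 0.82 [117, 244, 298, 338] 226.4 284.5
mallet 0.66 [0, 298, 71, 367] 30.1 330.7
base 0.89 [152, 0, 362, 44] 277.4 15.3
mat 0.69 [149, 206, 357, 355] 272.9 274.1
screwdriver 0.55 [93, 146, 241, 173] 145.2 159.1
heatsink 0.9 [318, 216, 354, 257] 334.1 237.1
[ 6.25030853e-01 -5.29412813e-06  2.31367805e-01] [7.07130392e-01 7.07083166e-01 5.74701779e-05 3.70348242e-05] 1.1
```

View pics/scene0.png

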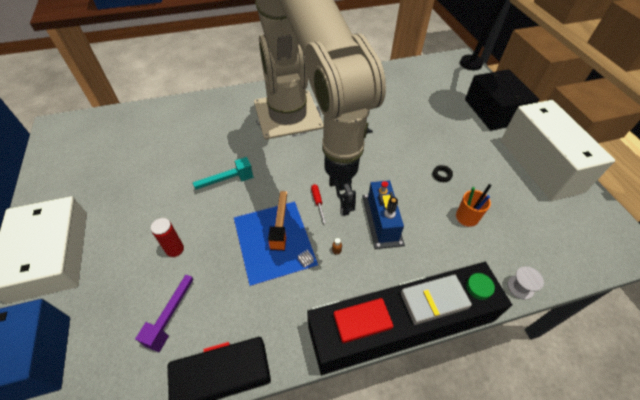

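View pics/wrist0.png

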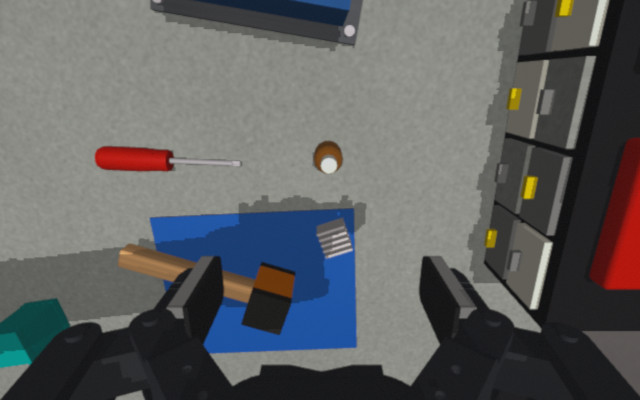

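```bash
python3 - <<'E'
from h import *
for uv,z in [((278,200),.067),((278,240),.035),((383.5,185),.126),((390,200),.15),((163,319),.03),((227,174),.03),((275,245),.003)]: print('scene',uv,atz('scene',uv,z).round(3))
for uv,z in [((341,204),.04),((289.5,243),.126),((272,224),.157),((338,203),.003)]: print('side',uv,atz('side',uv,z).round(3))
E
```

```text
scene (278, 200) [ 0.456 -0.129  0.067]
scene (278, 240) [ 0.574 -0.156  0.035]
scene (383.5, 185) [0.53  0.175 0.126]
scene (390, 200) [0.602 0.162 0.15 ]
scene (163, 319) [ 0.718 -0.483  0.03 ]
scene (227, 174) [ 0.277 -0.266  0.03 ]
scene (275, 245) [ 0.569 -0.167  0.003]
side (341, 204) [ 0.515 -0.136  0.04 ]
side (289.5, 243) [0.522 0.185 0.126]
side (272, 224) [0.605 0.171 0.157]
side (338, 203) [ 0.545 -0.163  0.003]
```

The scene view shows the real mallet (orange head about (277,238), handle to (283,195)) on the mat, with the holder at (385,210). The wrist view shows its black top face at about (264,312), handle end (125,255), and the heatsink at (334,238).

```bash
python3 - <<'E'
from h import *
o=manip.get_obs()
for n,uv,z in [('top',(264,312),.067),('hend',(124,256),.039),('hmid',(249,291),.045),('hs',(334,238),.02),('flux',(328,163),.06),('footR',(350,30),.008),('footL',(157,3),.008),('sd tip',(240,163),.005),('sd',(98,158),.015),('mat BR',(356,347),.003),('TR',(355,209),.003),('TL',(151,218),.003)]: print(n,atz('wrist',uv,z,o).round(3))
im=cv2.imread('pics/wrist0.png')[180:400,80:380]; cv2.imwrite('pics/w0c.png',cv2.resize(im,None,fx=2.6,fy=2.6,interpolation=2))
E
```

```text
top [ 0.563 -0.155  0.067]
hend [ 0.408 -0.104  0.039]
hmid [ 0.544 -0.144  0.045]
hs [ 0.639 -0.091  0.02 ]
flux [0.631 0.006 0.06 ]
footR [0.653 0.127 0.008]
footL [0.468 0.15  0.008]
sd tip [ 0.535 -0.007  0.005]
sd [0.386 0.001 0.015]
mat BR [ 0.671 -0.26   0.003]
TR [ 0.664 -0.062  0.003]
TL [ 0.425 -0.074  0.003]
```

View pics/w0c.png

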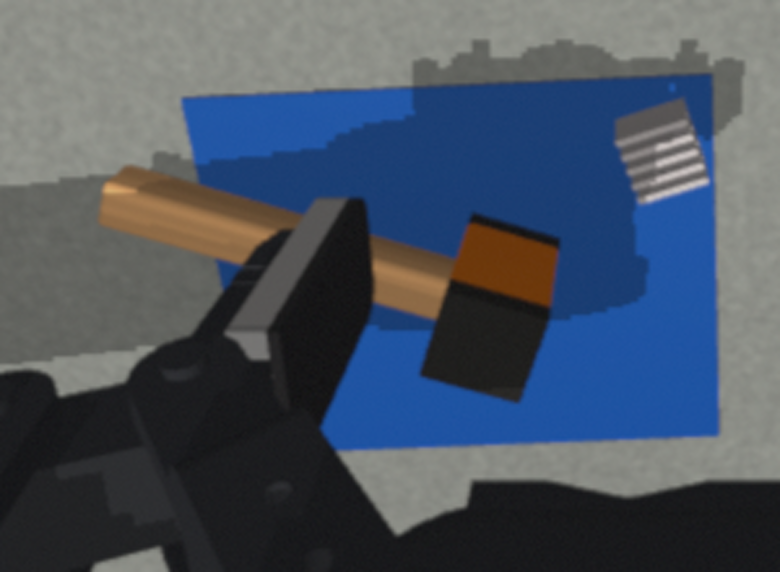

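The crop shows the top face corners at about (450,280), (550,312), (520,402), (422,375), with the handle's far top edge running from (100,220) to (440,318) in crop pixels.

```bash
python3 - <<'E'
from h import *
o=manip.get_obs()
f=lambda u,v,z: atz('wrist',(80+u/2.6,180+v/2.6),z,o)
c=[f(*p,.067) for p in [(450,280),(550,312),(520,402),(422,375)]]
C=np.mean(c,0);print('C',C.round(4))
ang=lambda a,b:np.degrees(np.arctan2(*(b-a)[[1,0]]))
print(ang(c[0],c[1]),ang(c[3],c[2]),ang(c[2],c[1])-90,ang(c[3],c[0])-90)
a,b=f(100,220,.045),f(440,318,.045);print(a,b,ang(a,b))
th=np.radians(ang(a,b));d=np.array([np.cos(th),np.sin(th)]);n=np.array([-d[1],d[0]])
print('axis offset of C from handle line',(C[:2]-(b[:2]+.011*n))@n)
print('grip from C',C[:2]-.04*d)
E
```

```text
C [ 0.5664 -0.1555  0.067 ]
-20.769697054534934 -18.77626455433374 -17.250489253587332 -17.52671256079894
[ 0.40387197 -0.11100936  0.045     ] [ 0.54308579 -0.15927627  0.045     ] -19.121975444755662
axis offset of C from handle line 0.00022586302618092543
grip from C [ 0.52861905 -0.14237906]
```

Careful with the scale: shifts go in shares of 600 mm and turns go in shares of pi/2 rad. That gives: -0.142 m is -0.2367, -0.12 m is -0.2, -1.248 rad is -0.7945.

Request:
pendant([
  [0, 0, -0.1146, -0.0333, -0.0233, 0.025, 1],
  [0, 0, -0.2292, -0.0667, -0.0467, 0.05, 1],
  [0, 0, -0.3438, -0.1, -0.07, 0.075, 1],
  [0, 0, -0.4584, -0.1333, -0.0933, 0.1, 1],
  [0, 0, -0.573, -0.1667, -0.1167, 0.1167, 1],
  [0, 0, -0.6875, -0.2, -0.1417, 0.1333, 1],
  [0, 0, -0.7945, -0.2367, -0.1617, 0.15, 0.8],
  [0, 0, -0.7945, -0.2367, -0.1617, 0.1667, 0.8],
  [0, 0, -0.7945, -0.2367, -0.1617, 0.1667, 0.8],
])

```text
clock: 2.78
position: [0.5279, -0.1412, 0.1307]
ee_rot: [0.162, 0.987, 0.0, -0.0]
ft_force: [0.4, -0.1, -0.1]
grip_width: 0.802
grasp_force: 0.0
```

```bash
python3 - <<'E'
from h import *
o,im=snap('wrist','w1.png'); print(o['position'],R.from_quat(o['ee_rot']).as_matrix().round(3).tolist(),o['joint_pos'])
r=manip.outline_of('wrist','mallet')
for x in r[:2]: print(x['confidence'],x['bbox'])
print(proj('wrist',[.5286,-.1424,.045],o),proj('wrist',[.5664,-.1555,.067],o))
E
```

```text
[ 0.52794013 -0.14117502  0.13070521] [[-0.948, 0.319, -0.001], [0.319, 0.948, 0.001], [0.001, 0.0, -1.0]] [ 0.30422979  0.24735324 -0.14411895  1.78838744  0.03865588  1.10959503
  1.39308718]
0.96 [283.1, 0.4, 349.1, 297.2]
[319.4807534  200.91779475] [318.91371388 266.71750974]
```

View pics/w1.png

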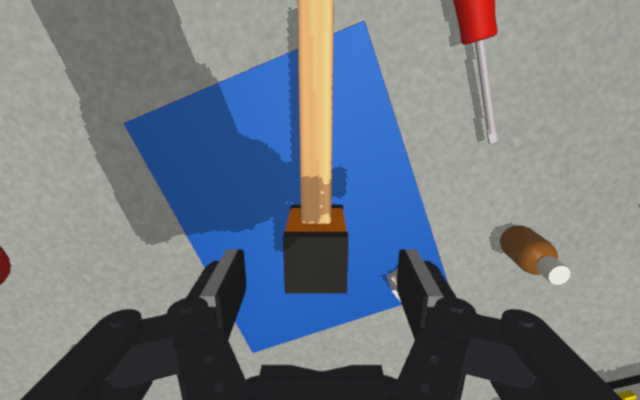

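The mallet lies straight under the gripper, its head centre at about (316,263) and handle running vertically at u≈317; aligned to about 2 mm.

Converted, 0.115 m is 0.1917, 0.1 m is 0.1667.

Request:
pendant([
  [0, 0, 0, 0, -0.0033, 0.0833, 0.8],
  [0, 0, 0, 0, -0.0033, 0.1667, 0.8],
  [0, 0, 0, 0, -0.0033, 0.1917, 0.8],
  [0, 0, 0, 0, -0.0033, 0.1917, 0.8],
  [0, 0, 0, 0, -0.0033, 0.1917, 0],
  [0, 0, 0, 0, -0.0033, 0.1917, 0],
  [0, 0, 0, 0, -0.0033, 0.1917, 0],
  [0, 0, 0, 0, -0.0033, 0.1917, 0],
  [0, 0, 0, 0, -0.0033, 0.1917, 0],
], squeeze=100)

```text
clock: 4.0
position: [0.5283, -0.1442, 0.0179]
ee_rot: [0.161, 0.987, -0.0, 0.001]
ft_force: [-2.4, 0.4, 9.3]
grip_width: 0.241
grasp_force: 97.3
```

Request:
pendant([
  [0, 0, 0, 0, 0, -0.05, 0],
  [0, 0, 0, 0, 0, -0.1, 0],
  [0, 0, 0, 0, 0, -0.2, 0],
  [0, 0, 0, 0, 0, -0.3, 0],
  [0, 0, 0, 0, 0, -0.3667, 0],
  [0, 0, 0, 0, 0, -0.3667, 0],
])

```text
clock: 4.75
position: [0.5287, -0.1442, 0.24]
ee_rot: [0.161, 0.987, -0.0, 0.003]
ft_force: [0.1, 0.6, -2.9]
grip_width: 0.24
grasp_force: 98.4
```

```bash
python3 - <<'E'
from h import *
o,im=snap('wrist','w2.png'); print(o['position'],o['ft_force'],o['grasp_force'])
for t in['mallet','peg','post','keeper','base']:
  for n in ['wrist']:
    for r in manip.outline_of(n,t)[:2]: ys,xs=np.nonzero(r['mask']);print(t,n,r['confidence'],r['bbox'],xs.mean(),ys.mean())
E
```

```text
[ 0.52873509 -0.1441565   0.2399741 ] [ 0.09789354  0.57084384 -2.92334835] 98.38013648986816
mallet wrist 0.89 [286.6, 0.0, 361.6, 374.2] 323.0820846041639 176.08058170888035
mallet wrist 0.61 [1.3, 0.1, 38.2, 17.7] 14.919431279620854 5.928909952606635
peg wrist 0.65 [0.2, 190.0, 89.9, 283.8] 39.12221772561716 228.93019020639417
peg wrist 0.21 [410.7, 0.5, 450.2, 125.5] 433.5469155002592 41.49403836184552
base wrist 0.58 [566.9, 0.0, 640.0, 195.9] 605.0581145401504 96.25142023645017
```

Converted, 0.177 m is 0.295, 0.07 m is 0.1167, -0.18 rad is -0.1146.

Request:
pendant([
  [0, 0, -0.0318, 0.0333, 0.0833, -0.0333, 0],
  [0, 0, -0.0637, 0.0667, 0.1667, -0.0667, 0],
  [0, 0, -0.0955, 0.1, 0.2333, -0.1, 0],
  [0, 0, -0.1146, 0.1167, 0.295, -0.1, 0],
  [0, 0, -0.1146, 0.1167, 0.295, -0.1, 0],
  [0, 0, -0.1146, 0.1167, 0.295, -0.1, 0],
])

```text
clock: 5.8
position: [0.5169, 0.0454, 0.2955]
ee_rot: [0.072, 0.997, -0.0, -0.001]
ft_force: [-0.2, -1.1, -4.0]
grip_width: 0.241
grasp_force: 98.5
```

```bash
python3 - <<'E'
from h import *
o,im=snap('wrist','w3.png'); print(o['position'],R.from_quat(o['ee_rot']).as_matrix().round(3).tolist(),o['ft_force'],o['grasp_force'])
for t in['mallet','peg','post','keeper','base']:
    for r in manip.outline_of('wrist',t)[:2]: ys,xs=np.nonzero(r['mask']);print(t,r['confidence'],r['bbox'],xs.mean(),ys.mean())
E
```

```text
[0.51694578 0.04542895 0.29548713] [[-0.99, 0.143, -0.001], [0.143, 0.99, -0.001], [0.001, -0.001, -1.0]] [-0.24430294 -1.13171739 -4.01065657] 98.46806645393372
mallet 0.77 [290.3, 2.9, 364.2, 375.6] 322.9817288975403 176.08317112015573
mallet 0.63 [0.8, 263.4, 12.7, 361.2] 3.9330922242314648 312.1392405063291
peg 0.79 [447.4, 142.6, 477.1, 162.5] 462.63449691991786 152.3347022587269
post 0.71 [428.1, 213.4, 481.4, 265.2] 455.10371408549406 240.10021023125438
keeper 0.79 [436.4, 174.4, 463.8, 221.8] 450.9705284552846 198.60060975609755
base 0.89 [385.6, 88.8, 489.4, 262.4] 432.30121028744327 165.92443267776096
```

View pics/w3.png

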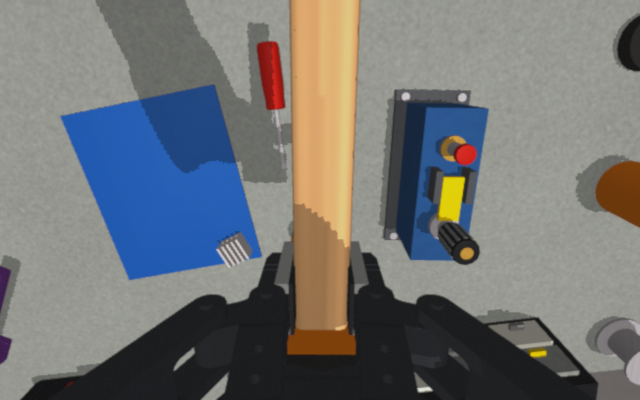

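The view shows the peg's red top at about (466,154), the knob's top cap at about (466,254), the keeper at (451,200), and the mallet handle level at u≈323, head at (321,342).

```bash
python3 - <<'E'
from h import *
o=manip.get_obs()
im=cv2.imread('pics/w3.png').astype(int); m=(im[...,2]>150)&(im[...,1]<80)&(im[...,0]<80); m[:,:400]=0; m[:,500:]=0
ys,xs=np.nonzero(m);print(xs.min(),xs.max(),ys.min(),ys.max(),xs.mean(),ys.mean())
P=atz('wrist',(466,154),.126,o);Q=atz('wrist',(466.5,254),.157,o);print(P,Q,np.linalg.norm((Q-P)[:2]),np.degrees(np.arctan2(*(Q-P)[[1,0]])))
for uv,z in[((427,106),.09),((487,108),.09),((452,260),.09)]:print(atz('wrist',uv,z,o))
M=R.from_quat(o['ee_rot']).as_matrix()
tgt=P; head=o['position']+M@np.array([-.04,0,0]); print('head',head, 'move tool',(M.T@(tgt-head)))
# predicted near head edge of top (x=-.018 from tcp)
for z in (.049,): 
  for s in(-.022,.022): print(proj('wrist',o['position']+M@np.array([-.018,s,-.0491]),o))
  for s in(-.022,.022): print(proj('wrist',o['position']+M@np.array([-.018,s,-.03]),o))
E
```

```text
456 475 145 164 465.6923076923077 154.37179487179486
[0.52161893 0.18134181 0.126     ] [0.60792145 0.16832219 0.157     ] 0.0872790635963272 -8.578962043089279
[0.47692158 0.1578878  0.09      ]
[0.48740963 0.21686726 0.09      ]
[0.65376522 0.17808479 0.09      ]
head [0.55674873 0.03975559 0.29619707] move tool [0.05506201 0.13509372 0.17019302]
[257.54354894 375.48490192]
[383.00316328 375.51451461]
[265.89102804 336.62580484]
[374.85752191 336.65267426]
```

Converted, 0.14 m is 0.2333, 0.135 m is 0.225.

Request:
pendant([
  [0, 0, 0, 0.0333, 0.0833, 0, 0],
  [0, 0, 0, 0.0667, 0.1667, 0.0333, 0],
  [0, 0, 0, 0.0917, 0.225, 0.0833, 0],
  [0, 0, 0, 0.0917, 0.225, 0.1667, 0],
  [0, 0, 0, 0.0917, 0.225, 0.2333, 0],
  [0, 0, 0, 0.0917, 0.225, 0.2333, 0],
  [0, 0, 0, 0.0917, 0.225, 0.2333, 0],
], squeeze=120)

```text
clock: 6.98
position: [0.4829, 0.1879, 0.1582]
ee_rot: [0.072, 0.997, 0.001, 0.001]
ft_force: [0.4, -0.1, -2.1]
grip_width: 0.231
grasp_force: 120.1
```

```bash
python3 - <<'E'
from h import *
o,im=snap('wrist'); M=R.from_quat(o['ee_rot']).as_matrix()
print(o['position'],'head',o['position']+M@np.array([-.04,0,.0149]),o['ft_force'])
s=snap('side')[1]; c=snap('scene')[1]
f=lambda i,u,v,w:cv2.resize(i[v-45:v+45,u-60:u+60],(780,585),interpolation=2)
cv2.imwrite('pics/c1.png',cv2.vconcat([cv2.resize(f(s,285,235,0),(390,292)),cv2.resize(f(c,385,205,0),(390,292))]))
E
```

```text
[0.48289488 0.18789188 0.15815923] head [0.52251596 0.18219487 0.14333614] [ 0.39203027 -0.07748996 -2.05213196]
```

View pics/c1.png

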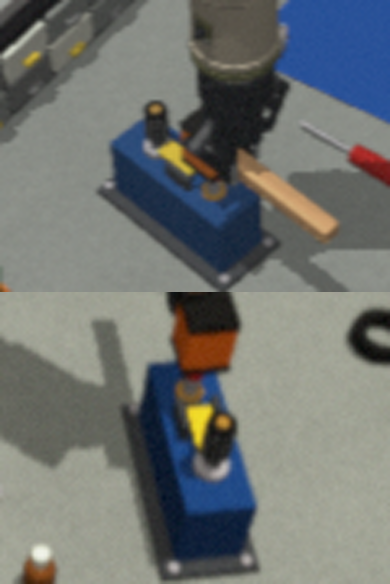

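Both views show the mallet head squarely above the peg (scene crop: red peg just below the head at about (193,378)), clear of the post.

Converted, 0.032 m is 0.0533, 0.03 m is 0.05.

Request:
pendant([
  [0, 0, 0, 0, 0, 0.02, 0],
  [0, 0, 0, 0, 0, 0.0333, 0],
  [0, 0, 0, 0, 0, 0.0433, 0],
  [0, 0, 0, 0, 0, 0.05, 0],
  [0, 0, 0, 0, 0, 0.0533, 0],
  [0, 0, 0, 0, 0, 0.0533, 0],
  [0, 0, 0, 0, 0, 0.0533, 0],
])

```text
clock: 8.0
position: [0.4819, 0.1881, 0.1278]
ee_rot: [0.071, 0.997, -0.0, 0.001]
ft_force: [-20.3, -6.0, 39.5]
grip_width: 0.237
grasp_force: 127.0
```

Converted, -0.17 m is -0.2833, -0.135 m is -0.225.

Request:
pendant([
  [0, 0, 0, 0, 0, -0.05, 0],
  [0, 0, 0, 0, 0, -0.1333, 0],
  [0, 0, 0, 0, 0, -0.2333, 0],
  [0, 0, 0, -0.05, -0.0833, -0.2833, 0],
  [0, 0, 0, -0.0833, -0.1667, -0.2833, 0],
  [0, 0, 0, -0.0917, -0.225, -0.2833, 0],
  [0, 0, 0, -0.0917, -0.225, -0.2833, 0],
  [0, 0, 0, -0.0917, -0.225, -0.2833, 0],
])

```text
clock: 9.0
position: [0.5169, 0.0469, 0.2938]
ee_rot: [0.071, 0.997, 0.0, -0.0]
ft_force: [0.3, 0.5, -3.5]
grip_width: 0.235
grasp_force: 120.3
```

```bash
python3 - <<'E'
from h import *
o,im=snap('wrist','w4.png'); M=R.from_quat(o['ee_rot']).as_matrix(); print(o['position'],M.round(3).tolist(),o['ft_force'])
m=(im[...,2].astype(int)>150)&(im[...,1]<80)&(im[...,0]<80); m[:,:400]=0; m[:,500:]=0
ys,xs=np.nonzero(m);print(xs.min(),xs.max(),ys.min(),ys.max(),xs.mean(),ys.mean())
for z in(.126,.114): print(proj('wrist',[.5216,.1813,z],o))
for t in['peg','keeper','post']:
    for r in manip.outline_of('wrist',t)[:1]: print(t,r['confidence'],r['bbox'])
cv2.imwrite('pics/w4c.png',cv2.resize(im[70:370,250:510],(650,600*650//520*1 if 0 else 600),interpolation=2))
E
```

```text
[0.51685959 0.04689568 0.29376255] [[-0.99, 0.142, -0.001], [0.142, 0.99, 0.0], [0.001, 0.0, -1.0]] [ 0.26500122  0.53569799 -3.49357081]
450 469 143 162 459.58983050847456 152.49830508474577
[465.37878362 155.4591011 ]
[460.34747876 152.83959303]
peg 0.59 [447.7, 140.5, 471.8, 161.6]
keeper 0.73 [436.3, 162.1, 465.5, 213.0]
post 0.97 [426.9, 211.3, 478.7, 267.0]
```

View pics/w4c.png

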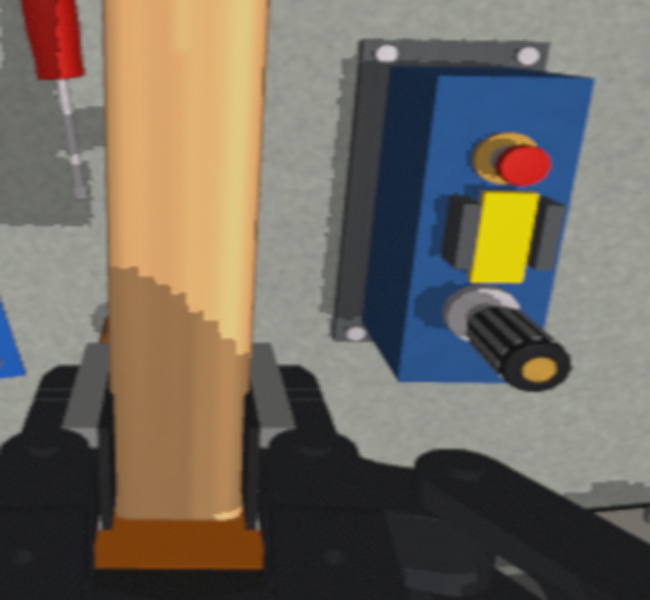

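The crop shows the peg sitting 12 mm lower (matches the prediction at (460,153)), the keeper drawn clear of the grey collar, and the mallet level in the grip. Returning the mallet to where it stood.

Converted, 0.2735 m is 0.4558, -0.1875 m is -0.3125, 0.18 rad is 0.1146.

Request:
pendant([
  [0, 0, 0.0382, -0.02, -0.1, 0, 0],
  [0, 0, 0.0764, -0.0417, -0.2, 0.0333, 0],
  [0, 0, 0.1146, -0.0642, -0.3125, 0.1, 0],
  [0, 0, 0.1146, -0.0642, -0.3125, 0.2, 0],
  [0, 0, 0.1146, -0.0642, -0.3125, 0.3, 0],
  [0, 0, 0.1146, -0.0642, -0.3125, 0.3833, 0],
  [0, 0, 0.1146, -0.0642, -0.3125, 0.4333, 0],
  [0, 0, 0.1146, -0.0642, -0.3125, 0.45, 0],
  [0, 0, 0.1146, -0.0642, -0.3125, 0.4558, 0],
  [0, 0, 0.1146, -0.0642, -0.3125, 0.4558, 0],
])

```text
clock: 10.45
position: [0.5296, -0.1449, 0.0221]
ee_rot: [0.161, 0.987, -0.0, 0.001]
ft_force: [-0.7, 0.3, -1.8]
grip_width: 0.234
grasp_force: 120.3
```

Converted, 0.0045 m is 0.0075, 0.004 m is 0.0067.

Request:
pendant([
  [0, 0, 0, 0, 0, 0.0033, 0],
  [0, 0, 0, 0, 0, 0.0067, 0],
  [0, 0, 0, 0, 0, 0.0075, 0],
  [0, 0, 0, 0, 0, 0.0075, 0],
])

```text
clock: 10.95
position: [0.5291, -0.145, 0.018]
ee_rot: [0.161, 0.987, -0.0, 0.001]
ft_force: [-7.0, 0.7, 12.1]
grip_width: 0.237
grasp_force: 122.9
```

Converted, -0.23 m is -0.3833, -0.2 m is -0.3333.

Request:
pendant([
  [0, 0, 0, 0, 0, 0, 0.5],
  [0, 0, 0, 0, 0, 0, 0.7],
  [0, 0, 0, 0, 0, 0, 0.7],
  [0, 0, 0, 0, 0, -0.05, 0.7],
  [0, 0, 0, 0, 0, -0.15, 0.7],
  [0, 0, 0, 0, 0, -0.25, 0.7],
  [0, 0, 0, 0, 0, -0.3333, 0.7],
  [0, 0, 0, 0, 0, -0.3833, 0.7],
  [0, 0, 0, 0, 0, -0.3833, 0.7],
], squeeze=60)

```text
clock: 12.08
position: [0.5298, -0.1451, 0.249]
ee_rot: [0.161, 0.987, -0.0, 0.002]
ft_force: [0.1, 1.3, -0.5]
grip_width: 0.7
grasp_force: 0.0
```

```bash
python3 - <<'E'
from h import *
o,im=snap('wrist','w5.png'); print(o['position'],o['ft_force'])
for r in manip.outline_of('wrist','mallet')[:2]: print(r['confidence'],r['bbox'])
E
```

```text
[ 0.52977424 -0.14511289  0.24897321] [ 0.11491695  1.28439643 -0.48690439]
0.81 [297.5, 24.3, 343.9, 224.6]
0.74 [0.0, 0.0, 45.6, 17.2]
```

View pics/w5.png

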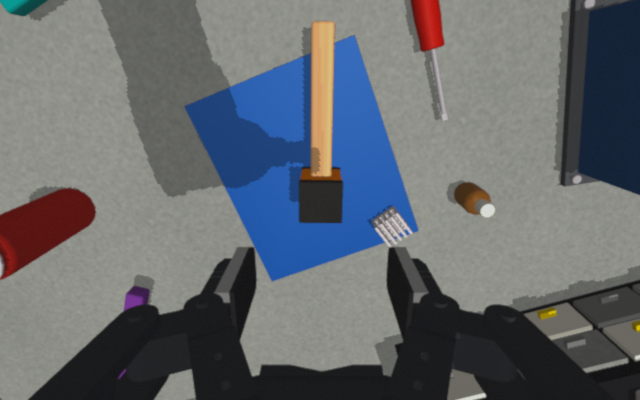

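The mallet stands on the mat at (321,200), heatsink untouched at (392,226). Now hovering over the post.

Converted, 0.3215 m is 0.5358, 0.0256 m is 0.0427, -0.18 rad is -0.1146.

Request:
pendant([
  [0, 0, -0.0318, 0.0083, 0.0917, -0.0167, 0.7],
  [0, 0, -0.0637, 0.0167, 0.1833, -0.0167, 0.7],
  [0, 0, -0.0955, 0.025, 0.275, -0.0167, 0.7],
  [0, 0, -0.1146, 0.0333, 0.3667, -0.0167, 0.7],
  [0, 0, -0.1146, 0.0427, 0.4667, -0.0167, 0.7],
  [0, 0, -0.1146, 0.0427, 0.5358, -0.0167, 0.7],
  [0, 0, -0.1146, 0.0427, 0.5358, -0.0167, 0.7],
  [0, 0, -0.1146, 0.0427, 0.5358, -0.0167, 0.7],
])

```text
clock: 13.18
position: [0.606, 0.1672, 0.2549]
ee_rot: [0.072, 0.997, -0.001, -0.001]
ft_force: [0.2, -0.8, -0.1]
grip_width: 0.698
grasp_force: 0.0
```

```bash
python3 - <<'E'
from h import *
o,im=snap('wrist','w6.png'); M=R.from_quat(o['ee_rot']).as_matrix(); print(o['position'],M.round(3).tolist(),o['ft_force'])
for r in manip.outline_of('wrist','post')[:2]: print(r['confidence'],r['bbox'])
print(proj('wrist',[.608,.168,.157],o), proj('wrist',o['position']*[1,1,0]+[0,0,.157],o))
E
```

```text
[0.60598409 0.16719904 0.25490986] [[-0.99, 0.143, -0.002], [0.143, 0.99, -0.001], [0.002, -0.001, -1.0]] [ 0.19505911 -0.77517167 -0.07547987]
0.91 [303.9, 153.9, 336.7, 210.7]
[322.31567026 196.57062033] [320.86503491 194.17345974]
```

View pics/w6.png

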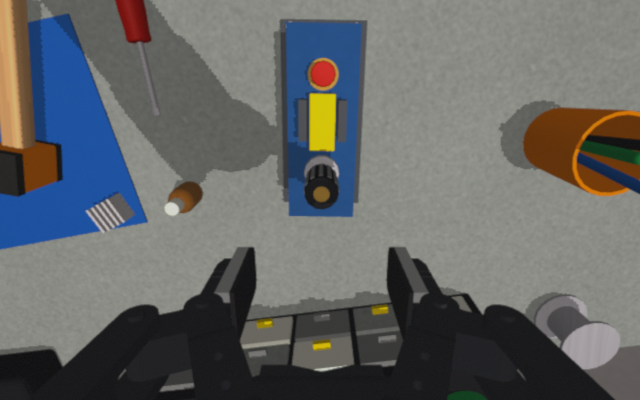

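The knob cap shows at (321,194), exactly where the tool axis projects (320.9,194.2): centred. Descending and gripping.

Converted, 0.137 m is 0.2283, 0.125 m is 0.2083.

Request:
pendant([
  [0, 0, 0, 0, 0.0008, 0.0833, 0.7],
  [0, 0, 0, 0, 0.0008, 0.1667, 0.7],
  [0, 0, 0, 0, 0.0008, 0.2083, 0.7],
  [0, 0, 0, 0, 0.0008, 0.2283, 0.7],
  [0, 0, 0, 0, 0.0008, 0.2283, 0.7],
  [0, 0, 0, 0, 0.0008, 0.2283, 0.45],
  [0, 0, 0, 0, 0.0008, 0.2283, 0],
  [0, 0, 0, 0, 0.0008, 0.2283, 0],
  [0, 0, 0, 0, 0.0008, 0.2283, 0],
  [0, 0, 0, 0, 0.0008, 0.2283, 0],
], squeeze=50)

```text
clock: 14.52
position: [0.6071, 0.1685, 0.1208]
ee_rot: [0.072, 0.997, 0.0, 0.001]
ft_force: [-1.0, -2.0, 6.8]
grip_width: 0.289
grasp_force: 48.7
```

Converted, -0.015 m is -0.025, -0.01 m is -0.0167.

Request:
pendant([
  [0, 0, 0, 0, 0, -0.0083, 0],
  [0, 0, 0, 0, 0, -0.0167, 0],
  [0, 0, 0, 0, 0, -0.025, 0],
  [0, 0, 0, 0, 0, -0.025, 0],
])

```text
clock: 15.02
position: [0.6065, 0.1686, 0.1348]
ee_rot: [0.071, 0.997, 0.0, 0.0]
ft_force: [1.1, -2.7, -2.4]
grip_width: 0.296
grasp_force: 49.3
```

Converted, -0.031 m is -0.0517, -0.0005 m is -0.0008.

Request:
pendant([
  [0, 0, 0, 0, -0.0005, -0.01, 0],
  [0, 0, 0, 0, -0.0008, -0.02, 0],
  [0, 0, 0, 0, -0.0008, -0.03, 0],
  [0, 0, 0, 0, -0.0008, -0.04, 0],
  [0, 0, 0, 0, -0.0008, -0.0483, 0],
  [0, 0, 0, 0, -0.0008, -0.0517, 0],
  [0, 0, 0, 0, -0.0008, -0.0517, 0],
  [0, 0, 0, 0, -0.0008, -0.0517, 0],
])

```text
clock: 16.02
position: [0.6062, 0.1682, 0.1652]
ee_rot: [0.071, 0.997, 0.0, -0.0]
ft_force: [0.7, 0.2, -3.4]
grip_width: 0.292
grasp_force: 49.3
```

```bash
python3 - <<'E'
from h import *
o,s=snap('side'); c=snap('scene')[1]; print(o['position'],o['ft_force'])
f=lambda i,u,v:cv2.resize(i[v-30:v+30,u-40:u+40],(390,292),interpolation=2)
cv2.imwrite('pics/c2.png',cv2.hconcat([f(s,278,230),f(c,390,205)]))
E
```

```text
[0.60623693 0.1681742  0.16517796] [ 0.73393252  0.21572893 -3.40642626]
```

View pics/c2.png

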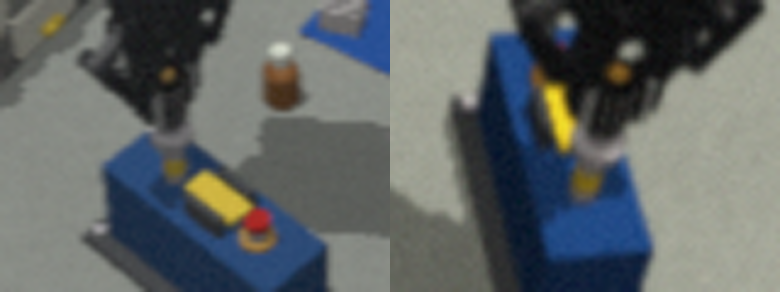

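Both crops show the yellow band clear of the block (side crop (175,170), scene crop (586,183)) with no red; checking the height against the projection.

```bash
python3 - <<'E'
from h import *
for n,c in(('side',(278,230)),('scene',(390,205))):
  for z in(.098,.106,.114,.0905,.138): print(n,z,((proj(n,[.6065,.1685,z])-c+[40,30])*[390/80,292/60]).round(0))
im=cv2.imread('pics/c2.png').astype(int)
y=(im[...,2]>im[...,0]+50)&(im[...,1]>im[...,0]+25)
for sl in((slice(145,200),slice(150,185),0),(slice(145,215),slice(560,620),390)):
  ys,xs=np.nonzero(y[sl[0],sl[1]]);print(ys.min()+145,ys.max()+145,ys.mean()+145,xs.mean()+sl[1].start-sl[2])
E
```

```text
side 0.098 [171. 167.]
side 0.106 [171. 159.]
side 0.114 [170. 152.]
side 0.0905 [172. 173.]
side 0.138 [168. 131.]
scene 0.098 [195. 178.]
scene 0.106 [197. 170.]
scene 0.114 [199. 162.]
scene 0.0905 [193. 185.]
scene 0.138 [206. 137.]
162 173 167.54605263157896 174.75
145 191 176.77339901477833 192.1699507389162
```

```bash
python3 - <<'E'
from h import *
P=np.array([.5216,.1813,.126]);A=np.array([.6065,.1685,0])
def red(im,c):
    i=im.astype(int);m=(i[...,2]>110)&(i[...,2]>2*i[...,1])&(i[...,2]>2*i[...,0]);k=np.zeros_like(m);c=np.round(c).astype(int);k[c[1]-9:c[1]+10,c[0]-9:c[0]+10]=1
    ys,xs=np.nonzero(m&k);return np.array([xs.mean(),ys.mean()]),len(xs)
for n in('side','scene'):
    i0=cv2.imread(f'pics/{n}0.png');p=proj(n,P-[0,0,.002]);r,k=red(i0,p);off=r-p;print(n,'offset',off.round(2),k)
    im=np.mean([manip.camera(n).astype(float) for _ in range(4)],0).astype(np.float32)
    for z in np.arange(.078,.15,.004):
        q=(proj(n,A+[0,0,z])+off).astype(np.float32)
        out=[cv2.getRectSubPix(s.astype(np.float32),(1,1),tuple(map(float,q)))[0,0].round().astype(int).tolist() if s.ndim==2 else [int(cv2.remap(s[...,k].astype(np.float32),np.array([[q[0]]]),np.array([[q[1]]]),1)[0,0]) for k in range(3)] for s in(i0,im)]
        print(round(z,3),q.round(1),out)
E
```

```text
side offset [-0.21 -0.31] 18
0.078 [273.2 237.5] [[103, 119, 123], [81, 66, 58]]
0.082 [273.2 236.8] [[112, 141, 148], [77, 77, 77]]
0.086 [273.1 236.1] [[110, 156, 161], [70, 83, 86]]
0.09 [273.  235.3] [[94, 118, 120], [51, 89, 98]]
0.094 [273.  234.6] [[74, 82, 83], [41, 93, 104]]
0.098 [272.9 233.9] [[55, 56, 57], [39, 93, 105]]
0.102 [272.9 233.2] [[46, 45, 45], [48, 92, 103]]
0.106 [272.8 232.5] [[43, 43, 42], [66, 88, 94]]
0.11 [272.7 231.7] [[42, 42, 43], [80, 83, 84]]
0.114 [272.7 231. ] [[41, 39, 42], [81, 80, 80]]
0.118 [272.6 230.3] [[42, 41, 41], [86, 84, 85]]
0.122 [272.5 229.5] [[43, 43, 43], [97, 95, 97]]
0.126 [272.5 228.8] [[44, 44, 45], [107, 106, 107]]
0.13 [272.4 228.1] [[44, 44, 43], [106, 105, 106]]
0.134 [272.4 227.3] [[47, 47, 47], [91, 90, 91]]
0.138 [272.3 226.6] [[43, 42, 42], [73, 72, 73]]
0.142 [272.2 225.8] [[34, 35, 38], [55, 54, 54]]
0.146 [272.2 225.1] [[34, 44, 53], [44, 44, 43]]
scene offset [0.12 1.17] 27
0.078 [389.  216.7] [[118, 115, 117], [103, 68, 50]]
0.082 [389.2 215.9] [[131, 131, 137], [88, 73, 67]]
0.086 [389.4 215.1] [[130, 131, 136], [77, 79, 82]]
0.09 [389.7 214.3] [[110, 110, 115], [60, 87, 97]]
0.094 [389.9 213.5] [[85, 84, 88], [40, 92, 108]]
0.098 [390.1 212.7] [[59, 59, 62], [26, 95, 114]]
0.102 [390.3 211.9] [[38, 40, 43], [26, 94, 114]]
0.106 [390.5 211.1] [[32, 33, 33], [42, 89, 104]]
0.11 [390.8 210.3] [[28, 30, 31], [60, 84, 94]]
0.114 [391.  209.4] [[28, 29, 29], [73, 82, 88]]
0.118 [391.2 208.6] [[29, 29, 29], [83, 85, 89]]
0.122 [391.4 207.8] [[28, 29, 28], [96, 96, 101]]
0.126 [391.7 207. ] [[30, 30, 31], [109, 110, 115]]
0.13 [391.9 206.1] [[30, 32, 32], [116, 116, 122]]
0.134 [392.1 205.3] [[32, 30, 31], [107, 109, 113]]
0.138 [392.4 204.4] [[30, 29, 30], [93, 94, 98]]
0.142 [392.6 203.6] [[26, 28, 29], [74, 75, 78]]
0.146 [392.8 202.7] [[24, 38, 44], [52, 53, 54]]
```

```bash
python3 - <<'E'
from h import *
o=manip.get_obs();print(o['clock'],o['position'],o['ft_force'],abs(o['joint_velocities']).max());print(manip.hand_in())
E
```

```text
16.525 [0.60624722 0.16810693 0.165248  ] [-0.26039426  0.26079759 -4.12571192] 0.0021848778047569056
the job is handed in; nothing more can be done
None
```

The job is handed in at 16.5 s: the mallet pushed the red peg the full 12 mm down (a steady press, not a sharp blow) and is back on the mat, and the gripper holds the post about 45 mm up, with the yellow band out and the red one hidden.

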